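Press an insert flush with the lever press

ROBOT

A 6-joint arm with a two-finger parallel gripper is mounted at the origin on the work surface; the furniture and walls round the work are solid. World frame = base frame: x ahead of the robot, y to its left, z up, the work surface at z = 0. Lengths are in mm, angles in rad, forces in N, time in s.
With the tool pointing down it reaches from about 350 to 975 mm from the base axis. Payload 7.1 kg.
Tool frame: the origin (TCP) lies on the front face of the gripper's body, between the roots of the fingers; the fingertips stand 80 mm ahead of it and the grasp point (between the pads) lies 61 mm ahead of it (env.tips_ahead is the distance from the TCP to the fingertips, in mm); z points along the fingers, y is the line along which they close (so a half turn about z gives the same grasp; the last joint's range is limited). The gripper opens to 88 mm and grips with 3 to 60 N. Pads are 20 mm wide; open, the fingers measure 115 mm over their backs; the gripper's body (75 mm by 178 mm) begins 61 mm behind the grasp point.
Start: joints at [-1.141, 0.423, 1.63, -0, 1.089, -0.019], TCP at [271.193, -563.081, 302.675] pointing down, gripper open.
Joint ranges: [-3, 3], [-0.9, 2.11], [0.09, 2.58], [-1.31, 4.45], [0.11, 2.69], [-2.54, 2.54]. Speed limits (rad/s): [2.39, 2.39, 3.01, 3.14, 3.14, 3.14].

INTERFACE

Orientations are given as a unit quaternion [x, y, z, w].
In Python, from station import env, set_gripper, viewer, workorder gives the robot as it stands. Calls block until the motion is done:
- env.reach(position, orientation): joint-space move of the TCP to a pose.
- env.move_l(position, rot=None, rate=150, f_stop=None): straight line of the TCP; rot=None keeps the orientation; rate is the mean speed in mm/s. With f_stop (N) it stops when the force on the tool has changed by that much, and returns True; else False.
- env.move_joints(angles): joint-space move.
- set_gripper(opening): finger opening in mm; the grip force is fixed at half the most; returns when the fingers have stopped.
- env.hold(seconds).
- env.ik(position, orientation): joint angles nearest the present ones, or None.
- env.read_state(): the state.
- viewer.camera(name): name is "scene" or "top" or "wrist"; returns the picture (384x512x3 uint8, blue, green, red); there is no depth.
- viewer.camera_params(name): a dict with "fx", "fy", "cx", "cy" (pixels), "pose" (4x4, takes a point from camera to world coordinates); the wrist camera has in their place "tool_from_camera" (4x4, takes a point from camera to tool coordinates, whose origin is the TCP and whose axes are the flange's). Camera axes: x right, y up, looking along -z (the intrinsics and any distortion apply to the point x, -y, -z); pixel columns grow to the right and rows downward; lengths in mm; the calibration is good to about 2 mm. The wrist camera is an equidistant fisheye: a pixel r from the principal point sees the ray r / f radians off the axis. A picture is of the moment at which its call begins: read the wrist's pose just before it. camera_params takes no time and is no camera call.
A pose or a line that the arm cannot do raises env.IKError and nothing moves.
- workorder.sign_off(): hands the job in; it is judged then, once.
The state is a dict: "time_s": time; "qpos": joint angles; "dq": joint speeds; "tau": joint torques, N m; "tool_pos": TCP position; "orientation": TCP orientation; "force": force on the tool from outside, world axes, zero at the start; "wrist_torque": the same for the moment, N m; "width": finger opening in mm; "grip_force": force on a finger pad.
Only numpy, scipy, OpenCV 4.12 (cv2) and the standard library are available. Lean on these libraries where they do the work, as an engineer would, in place of code of your own. Each camera call takes 0.05 s, during which the arm holds its last target. There are 200 camera calls.

TASK

Slide the dark wood block gently along the press's channel until its end rests against the end stop, so that the proud brass insert is under the ram. Then bring the press's sprung lever all the way down to its stop so that the ram presses the insert flush, and ease the lever slowly back up to its rest under control, never letting it fly up. Leave the block where it is, let go of everything, and do not disturb the jar and the can standing nearby.

Things in the scene. Friction and masses are not known exactly. Their poses are not given: they have to be found in the camera images.
- press: Green bench lever press, fixed to the bench. Origin: on the bench top under the ram's axis. Own z up; own -x points to its front (roughly to the robot), own +y along its channel towards the end stop. Foot 205 x 150 x 18 mm, x -55 to +150. Head: y -37 to +36, x -32 to +133, z 155 to 225 mm; column behind it 60 mm wide, x 77 to 133 mm.
- stop (a point): Centre of the end stop's face at bed height: x = 0, y = +45, z = 20 mm in the press's frame; the stop is 24 mm high. The steel bed (top at z = 20 mm) runs from here to y = -215 mm with a lip 10 mm high and 8 mm thick along each side: a straight channel 61 mm wide, centred on x = 0, open at the -y end.
- block_mid (a point): Centre of the dark wood block, 55 wide x 150 long x 30 mm high, about 0.3 kg, loose, lying flat in the channel. Its own y is its length and points to the end that meets the stop. It slides along the press's +y, 50 to 110 mm, until that end touches the stop (block_mid then at y = -30 mm in the press's frame).
- block: The same block; origin at the centre of its underside, axes as for block_mid.
- push_end (a point): Centre of the block's end face away from the stop (75 mm from block_mid, 15 mm above the bed): push here towards the stop. It takes only a few N; shoving the block with more than 40 N is too rough.
- insert_top (a point): Centre of the top of the brass insert, 24 mm in diameter, upright in the block 30 mm from its middle towards the stop end. It stands up to 8 mm proud of the wood, so tight (about 50 N) that only the press should drive it. With the block against the stop it is right under the ram.
- insert (a joint): How far the insert has been driven in, m: 0 = standing 8 mm proud, 0.008 = flush with the wood. It stays where it is left.
- ram_foot (a point): Centre of the lower face of the steel ram, 22 mm in diameter; it stands 70 mm above the bench with the lever at rest and goes straight down 16.4 mm per rad of the lever (19.7 mm in all, to just above the wood of the block).
- lever (a joint): Lever angle, rad: 0 = at rest (up), 1.2 = fully down at its stop. A spring drives it back to 0; pushed down at the handle it takes about 4 N at the start, up to about 17 N at the bottom. Let go, it flies up at several rad/s; coming up it must never be faster than 1.5 rad/s (0.25 m/s at the handle).
- handle (a point): Centre of the lever's red handle, a level round bar 18 mm in diameter, 102 mm long, along the press's y. It circles about point pivot: at lever angle t it lies 170*cos(0.6 - t) mm in front of it (press -x) and 170*sin(0.6 - t) mm above it. Push it down from above with closed fingers, or hold it.
- pivot (a point): Point on the lever's hinge axis level with the middle of the handle: at x = 0, y = +49, z = 190 mm in the press's frame. The axis is parallel to the press's y.
- rosin_jar_mid (a point): Centre (half-way up) of an amber jar with a blue lid, 65 mm in diameter, 85 mm high, loose; a bystander to leave alone.
- white_can_mid (a point): Centre (half-way up) of a white can with a grey top, 58 mm in diameter, 86 mm high, loose; a bystander to leave alone.

How it is judged (in metres and radians):
On the way, in this order (a step that is already met when the one before it is completed fails the run):
1. the block is against the end stop, its insert still proud and under the ram (within 5 mm) (horizontal distance between insert_top and ram_foot below 0.005 m and value of joint insert below 0.003 m), for 0.2 s.
2. the lever is fully down (past 1.12 of 1.2 rad) with the insert under the ram (value of joint lever above 1.12 rad and horizontal distance between insert_top and ram_foot below 0.006 m), for 0.1 s.
3. the lever is back up at its rest (value of joint lever below 0.05 rad), for 0.2 s.
At the end, for the whole second after the job is handed in: The insert is flush to within 2 mm; the block lies flat in the channel with the insert within 6 mm of the ram's axis; the lever is at rest at the top (within 0.05 rad) (value of joint insert above 0.006 m and horizontal distance between insert_top and ram_foot below 0.006 m and angle between block_mid's own z axis and vertical below 0.08 rad and value of joint lever below 0.05 rad and velocity of joint lever between -0.1 and 0.1 rad/s); the robot touches nothing.
It fails at once if the lever flew up faster than 1.5 rad/s (velocity of joint lever below -1.5 rad/s).
It fails at once if the robot shoved the block with more than 40 N (contact force between any of the fingers, the arm and block above 40 N).
It fails at once if the jar was moved more than 20 mm or tipped (distance of rosin_jar_mid from where it was at the start of the episode above 0.02 m or angle between rosin_jar_mid's own z axis and vertical above 0.3 rad).
It fails at once if the can was moved more than 20 mm or tipped (distance of white_can_mid from where it was at the start of the episode above 0.02 m or angle between white_can_mid's own z axis and vertical above 0.3 rad).
It also fails if it takes over 64 s, if anything falls off the work surface, if the arm or the gripper's body presses on something with over 40 N, if the wrist force passes 120 N, or if a joint passes its speed limit or range.

## Working session

There is one attempt and no reset: what is moved stays moved. The work goes in short steps, each a Python script; the robot and the scene stay as the last script left them, time stands still between calls to the robot, and variables do not carry over. Pictures are saved under pics/ and viewed, at most 10 in all, crops included, and the job is handed in when it is done.

```bash
mkdir -p pics; ls
python3 - <<'E'
from station import env, viewer
import cv2
for n in ("scene","top"):
    cv2.imwrite(f"pics/{n}0.png",viewer.camera(n)); print(n,viewer.camera_params(n))
print(viewer.camera_params("wrist")); print(env.read_state())
E
```

```text
pics
scene {'fx': 372.60467302423757, 'fy': 372.60467302423757, 'cx': 254.57838333204768, 'cy': 188.57157203174998, 'pose': array([[-4.34436473e-01,  6.71895444e-01, -5.99851200e-01,
         1.74923048e+01],
       [-9.00563241e-01, -3.12316049e-01,  3.02397974e-01,
         2.50945861e+02],
       [ 1.58366640e-02,  6.71576650e-01,  7.40765822e-01,
         8.09828791e+02],
       [ 0.00000000e+00,  0.00000000e+00,  0.00000000e+00,
         1.00000000e+00]])}
top {'fx': 395.7817970162751, 'fy': 395.7817970162751, 'cx': 257.88595068872866, 'cy': 187.22667766127674, 'pose': array([[-3.58335982e-01,  8.21067497e-01, -4.44346137e-01,
         6.82261721e+01],
       [-9.33546119e-01, -3.19884603e-01,  1.61757489e-01,
         1.37302851e+02],
       [-9.32567148e-03,  4.72781140e-01,  8.81130538e-01,
         1.07550789e+03],
       [ 0.00000000e+00,  0.00000000e+00,  0.00000000e+00,
         1.00000000e+00]])}
{'fx': 297.3186396354542, 'fy': 297.3186396354542, 'cx': 254.54249064079076, 'cy': 193.16642900578282, 'tool_from_camera': array([[-1.21729389e-03,  9.61817115e-01,  2.73690254e
[... 280 characters left out ...]
+00]])}
{'time_s': 0.1, 'qpos': array([-1.14101117e+00,  4.23745788e-01,  1.63058673e+00,  1.81475350e-05,
        1.08861578e+00, -1.89935389e-02]), 'dq': array([ 0.00049425, -0.00068233, -0.00085852,  0.00073918,  0.00081981,
       -0.00117277]), 'tau': array([-4.59641578e-04, -5.45617568e+01, -2.74319065e+01,  6.45514810e-02,
        1.89143844e-02, -4.61172374e-05]), 'tool_pos': array([ 271.03559897, -562.74642154,  302.00154519]), 'orientation': array([ 9.74930879e-01,  2.22506903e-01, -1.30377184e-04, -6.65211918e-04]), 'force': array([-0.45673958,  0.00137641,  0.26198981]), 'wrist_torque': array([ 0.08331352,  0.05826083, -0.01690084]), 'grip_force': 0.0, 'width': 87.94300819334885}
```

View pics/scene0.png

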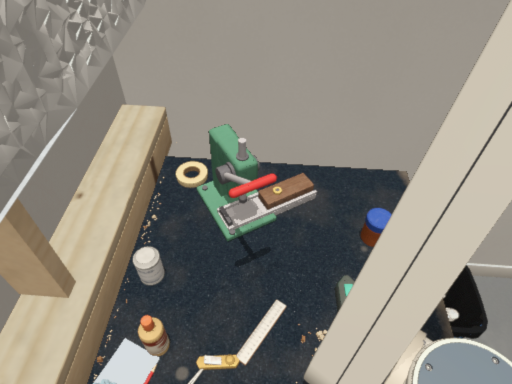

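View pics/top0.png

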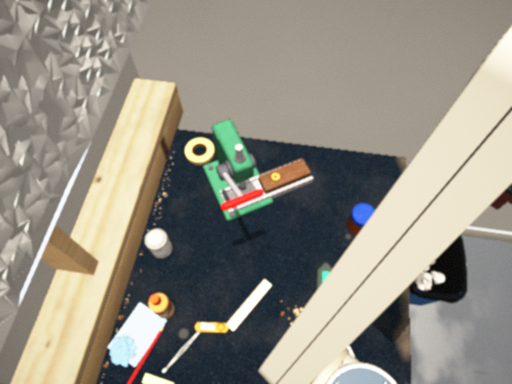

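The scene view shows the green press around (235,180), with the red handle from (231,192) to (275,178), the block's insert near (278,190), the jar at (377,225) and the can at (149,266). The top view shows the insert at (275,177) and the handle from (224,207) to (262,192). I'll enlarge both.

Run:
```python
import cv2,numpy as np
a=cv2.imread("pics/scene0.png")[115:245,185:335];b=cv2.imread("pics/top0.png")[110:240,180:330]
f=lambda i:cv2.resize(i,None,fx=5,fy=4.5,interpolation=cv2.INTER_CUBIC)
def grid(i,x0,y0):
    j=cv2.resize(i,None,fx=5,fy=4.5,interpolation=cv2.INTER_CUBIC)
    j=np.clip(j.astype(float)*1.3,0,255).astype(np.uint8)
    for x in range(x0,x0+150,10): cv2.line(j,((x-x0)*5,0),((x-x0)*5,6 if x%50 else 20),(255,255,255),1)
    for x in range(x0+(-x0)%50,x0+150,50): cv2.putText(j,str(x),((x-x0)*5,32),0,.45,(0,255,255),1)
    for y in range(y0,y0+130,10): cv2.line(j,(0,int((y-y0)*4.5)),(6,int((y-y0)*4.5)),(255,255,255),1)
    for y in range(y0+(-y0)%50,y0+130,50): cv2.putText(j,str(y),(10,int((y-y0)*4.5)+5),0,.45,(0,255,255),1)
    return j
cv2.imwrite("pics/sc.png",grid(a,185,115));cv2.imwrite("pics/tc.png",grid(b,180,110))
```

```text
(no output)
```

View pics/sc.png

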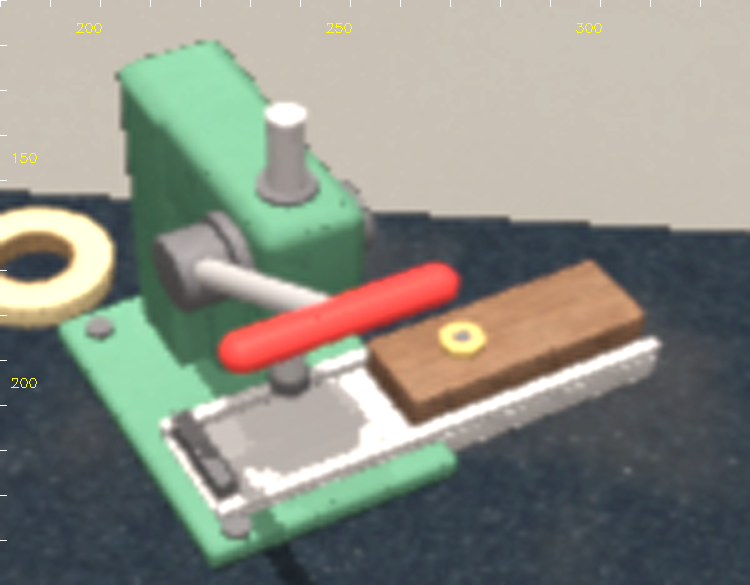

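View pics/tc.png

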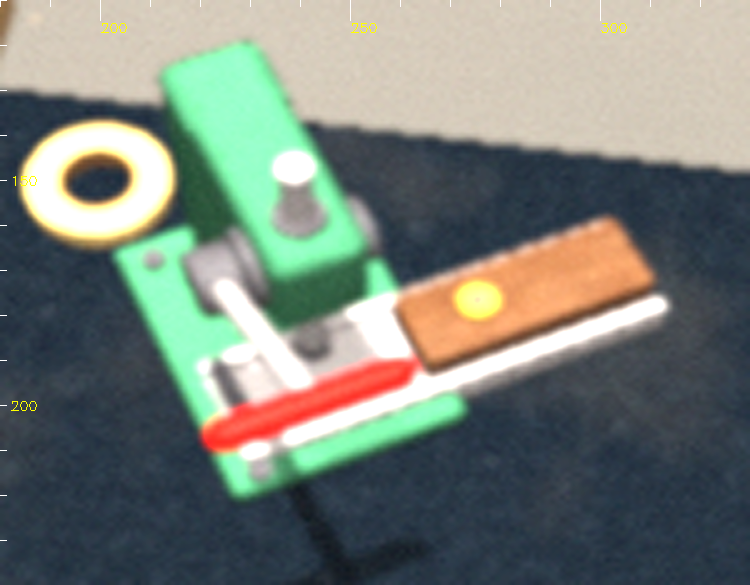

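The crops give clear features: foot corners, handle tips, block top corners and the insert. I'll fit the press pose and the slide to them.

```bash
cat > fit.py <<'E'
import numpy as np
from station import viewer
from scipy.optimize import least_squares
C={n:viewer.camera_params(n) for n in("scene","top")}
def proj(n,P):
    c=C[n];T=np.linalg.inv(c["pose"]);p=np.atleast_2d(P)@T[:3,:3].T+T[:3,3]
    return np.c_[c["cx"]+c["fx"]*p[:,0]/-p[:,2],c["cy"]-c["fy"]*p[:,1]/-p[:,2]]
def ray(n,uv,z):
    c=C[n];d=c["pose"][:3,:3]@[(uv[0]-c["cx"])/c["fx"],-(uv[1]-c["cy"])/c["fy"],-1];o=c["pose"][:3,3]
    return o+d*(z-o[2])/d[2]
def w(q,P):
    P=np.atleast_2d(np.array(P,float));c,s=np.cos(q[2]),np.sin(q[2])
    return np.c_[q[0]+c*P[:,0]-s*P[:,1],q[1]+s*P[:,0]+c*P[:,1],P[:,2]]
E
cat > m.py <<'E'
from fit import *
hx,hz=-170*np.cos(.6),190+170*np.sin(.6)
fixed=[(hx,100,hz),(hx,-2,hz),(-55,75,18),(-55,-75,18),(150,75,18)]
blk=[(27.5,75,50),(-27.5,75,50),(-27.5,-75,50),(27.5,-75,50),(0,30,58)]
S=np.array([(220,355),(459,280),(215,562),(457,460),(60,325),(370,345),(412,408),(643,313),(590,262),(463,337)])/[5,4.5]+[185,115]
T=np.array([(202,436),(418,368),(237,497),(467,408),(115,253),(397,308),(430,370),(655,275),(612,217),(478,298)])/[5,4.5]+[180,110]
def pts(q): return w(q,np.array(fixed+[(x,y+q[3],z) for x,y,z in blk]))
def r(q): return np.r_[proj("scene",pts(q))-S,proj("top",pts(q))-T].ravel()
x0=ray("top",(240,185),20)
b=min((least_squares(r,[x0[0],x0[1],a,-110],loss="soft_l1",x_scale=[10,10,.1,10]) for a in(-.6,0,.6)),key=lambda o:o.cost)
print(b.x,b.cost);print(np.round(r(b.x).reshape(-1,2),1).tolist())
q=b.x
for k,p in dict(handle=(hx,49,hz),push=(0,q[3]-75,35),end=(0,-215,20),ram=(0,0,70)).items(): print(k,w(q,p).round(1))
print("jar",ray("scene",(379,216),85),ray("top",(363,213),85),"can",ray("scene",(147,256),86),ray("top",(157,239),86))
E
python3 m.py
```

```text
[ 5.90616439e+02 -5.93720555e+00  5.09289455e-02 -1.34583298e+02] 12.126043408428341
[[0.7, 1.7], [-0.2, -0.1], [-0.7, -1.0], [1.3, -0.2], [-0.9, -0.7], [-1.0, -0.8], [0.7, -1.1], [1.1, 0.6], [0.7, -0.5], [-0.1, -0.1], [0.9, 1.9], [-0.1, 0.2], [-0.5, 0.0], [0.4, 0.8], [-0.4, -0.8], [-1.7, -2.4], [-0.7, -1.3], [-0.1, 1.6], [0.2, 0.3], [-0.3, 0.4]]
handle [[448.   35.9 286. ]]
push [[ 601.3 -215.2   35. ]]
end [[ 601.6 -220.7   20. ]]
ram [[590.6  -5.9  70. ]]
jar [ 391.78722766 -284.77244878   85.        ] [ 388.54985943 -283.92887449   85.        ] can [521.56978237 262.74499251  86.        ] [518.77655281 261.49237698  86.        ]
```

The fit is good to about 1 px, which is roughly 2 mm. The block has about 105 mm to travel. I'll push with closed fingers, tilted back 30° so the gripper body and camera stay clear of the press head.

```bash
cat > h.py <<'E'
from fit import *
from station import env,set_gripper
from scipy.spatial.transform import Rotation as R
Q=np.array([590.6,-5.9,.0509])
def rot(t): # tool x -> press +y, fingers lean towards +y by t
    s,c=np.sin(t),np.cos(t)
    M=np.array([[0,1,0],[c,0,s],[s,0,-c]]).T
    return (R.from_euler("z",Q[2])*R.from_matrix(np.array([[0,c,s],[1,0,0],[0,s,-c]]).T)).as_quat()
def tcp(tip,t): # tip centre in press frame -> TCP in world
    return w(Q,np.array(tip)-80*np.array([0,np.sin(t),-np.cos(t)]))[0]
def press(p): 
    c,s=np.cos(Q[2]),np.sin(Q[2]);d=np.array(p)-[Q[0],Q[1],0]
    return np.array([c*d[0]+s*d[1],-s*d[0]+c*d[1],d[2]])
E
sed -i 's/^    s,c=.*$/    c,s=np.cos(t),np.sin(t)/;/^    M=/d;s/np.array(\[\[0,c,s\],\[1,0,0\],\[0,s,-c\]\]).T/np.array([[0,c,s],[1,0,0],[0,s,-c]]).T/' h.py
python3 - <<'E'
from h import *
import cv2
t=np.radians(30);q=rot(t);print(R.from_quat(q).as_matrix().round(2).tolist())
print(env.ik(tcp((0,-250,150),t),q),env.ik(tcp((-140,76,320),0),rot(0)),env.ik(tcp((-140,76,103),0),rot(0)))
env.reach(tcp((0,-255,150),t),q);set_gripper(0)
env.move_l(tcp((0,-255,34),t),rate=100)
f0=env.read_state()["force"]
print(env.move_l(tcp((0,-190,34),t),rate=35,f_stop=10))
s=env.read_state();print(s["time_s"],press(s["tool_pos"]+80*R.from_quat(q).as_matrix()[:,2]),s["force"]-f0,s["width"])
cv2.imwrite("pics/sc2.png",cv2.resize(viewer.camera("scene")[115:245,185:335],None,fx=5,fy=4.5,interpolation=cv2.INTER_CUBIC))
E
```

```text
[[-0.04, 1.0, -0.03], [0.86, 0.05, 0.5], [0.5, 0.0, -0.87]]
[-0.60725958  0.70674163  1.42198242  0.4154879   1.37041167 -0.81639423] [ 1.13407139e-01  4.57342168e-02  1.88956347e+00 -4.44089210e-16
  1.20629496e+00  6.25071391e-02] [ 1.13407139e-01  3.71273014e-01  2.08508436e+00 -4.44089210e-16
  6.85235275e-01  6.25071391e-02]
False
6.4083 [ 1.03491763e-02 -1.90071298e+02  3.39914546e+01] [ 0.11821766 -1.86378181  0.98295047] 0.5430890518987997
```

View pics/sc2.png

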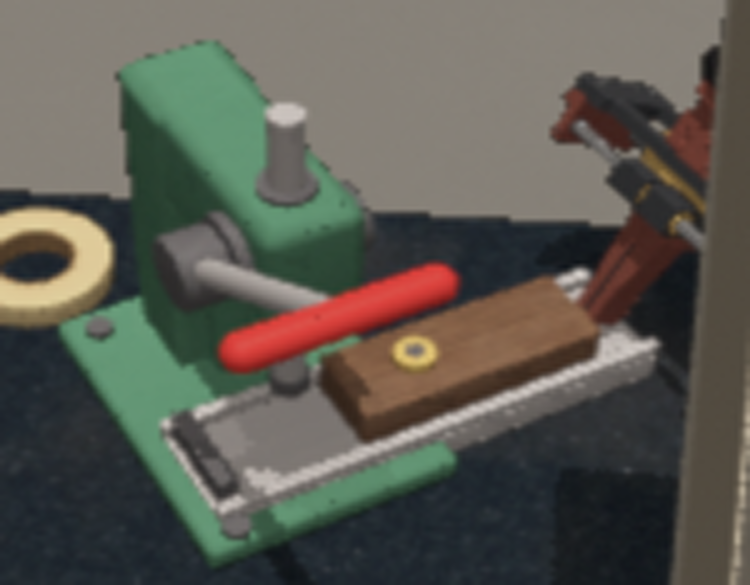

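The picture shows the fingertips on the middle of the end face, at crop (595,310). The block has slid about 25 mm and is still straight, and the push takes about 2 N. I'll carry on to the stop.

Run:
```python
from h import *
import cv2
t=np.radians(30);q=rot(t);z=R.from_quat(q).as_matrix()[:,2]
r=env.move_l(tcp((0,-125,34),t),rate=35,f_stop=8)
if not r: r=env.move_l(tcp((0,-100,34),t),rate=12,f_stop=6)
s=env.read_state();print(r,s["time_s"],press(s["tool_pos"]+80*z),s["force"],s["width"])
env.hold(.3);print(env.read_state()["force"])
cv2.imwrite("pics/sc3.png",cv2.resize(viewer.camera("scene")[115:245,185:335],None,fx=5,fy=4.5,interpolation=cv2.INTER_CUBIC))
```

```text
True 9.5917 [   0.22513851 -113.52126817   33.8803708 ] [ 0.22320781 -3.27895866  1.63649821] 0.24402329743747528
[ 1.43395419 -1.5216156   2.11556355]
```

View pics/sc3.png

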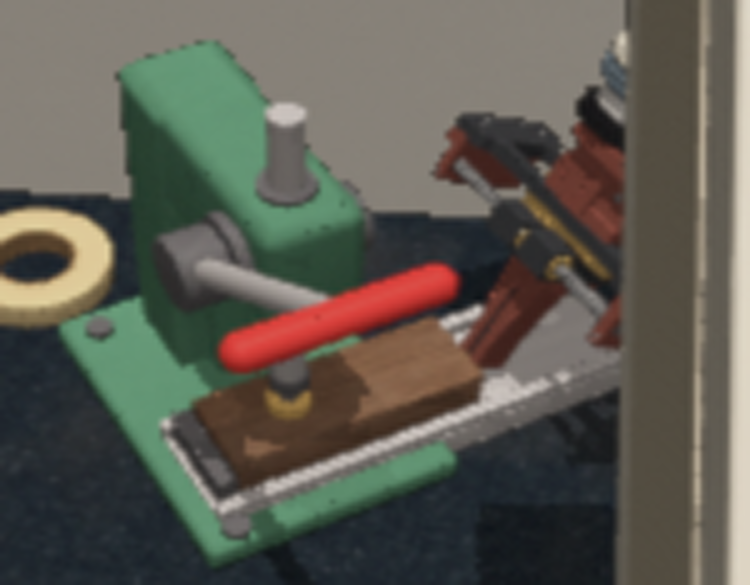

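The block is against the stop with the insert (290,403) right under the ram, and the tip position matches the model to 0.2 mm. Next I'll back off, go round to the handle and touch it.

Run:
```python
from h import *
import cv2
t=np.radians(30)
env.move_l(tcp((0,-165,40),t),rate=80)
env.move_l(tcp((-60,-210,250),t),rate=200)
env.reach(tcp((-150,-120,335),0),rot(0))
env.move_l(tcp((-140,76,325),0),rate=150)
print(env.read_state()["force"])
r=env.move_l(tcp((-140.3,76,288),0),rate=25,f_stop=2.5)
s=env.read_state();print(r,s["time_s"],press(s["tool_pos"])-[0,0,80],s["force"],R.from_quat(s["orientation"]).as_matrix()[:,2])
cv2.imwrite("pics/sc4.png",cv2.resize(viewer.camera("scene")[75:245,150:350],None,fx=4,fy=3.5,interpolation=cv2.INTER_CUBIC))
```

```text
[ 0.69148554 -0.04693155 -0.44439586]
True 15.2583 [-140.66226577   76.00084469  294.25284258] [-1.2203697  -0.84182352  4.32293998] [-1.64929683e-03 -1.31297953e-04 -9.99998631e-01]
```

View pics/sc4.png

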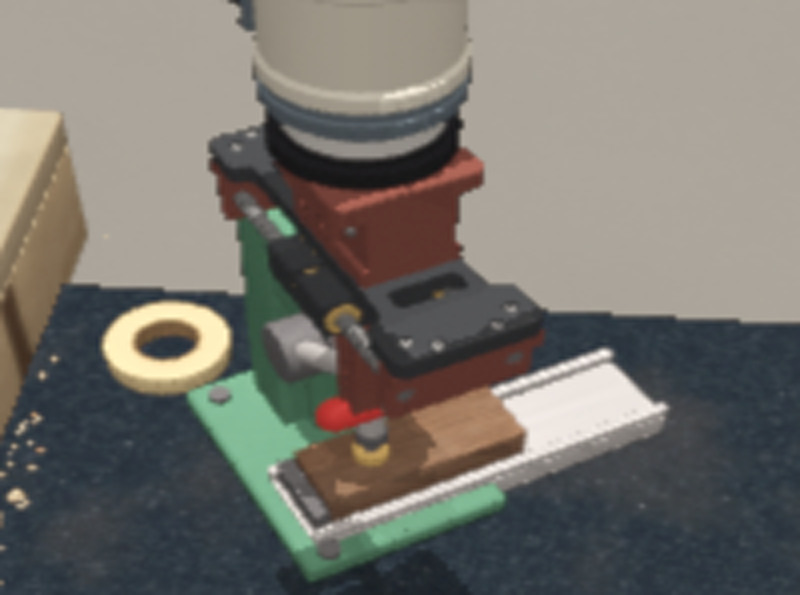

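The fingertips rest on the handle's left half at z = 294.3, where the model says 295. Now I'll take the lever down along its arc.

```bash
cat >> h.py <<'E'
def arc(a,dz=-.7): return tcp((-170*np.cos(.6-a),76,190+170*np.sin(.6-a)+9+dz),0)
E
python3 - <<'E'
from h import *
import cv2
for a in np.linspace(.15,1.2,8):
    r=env.move_l(arc(a),rate=70,f_stop=20);s=env.read_state()
    print(round(a,2),r,(press(s["tool_pos"])-arc(0)*0-[0,0,80]).round(1),s["force"].round(1))
    if r: break
r=env.move_l(arc(1.2,-6),rate=15,f_stop=10)
s=env.read_state();print(r,s["time_s"],(press(s["tool_pos"])-[0,0,80]).round(1),s["force"].round(1),s["qpos"])
env.hold(.3);print(env.read_state()["force"])
cv2.imwrite("pics/sc5.png",cv2.resize(viewer.camera("scene")[75:245,150:350],None,fx=4,fy=3.5,interpolation=cv2.INTER_CUBIC))
E
```

```text
0.15 False [-153.6   76.   272.4] [-5.1  0.4  7.4]
0.3 False [-162.4   76.   248.9] [-5.2  0.3  5.9]
0.45 False [-167.7   76.1  224.2] [-2.5  0.1  4.6]
0.6 False [-169.6   76.   198.8] [-2.7  0.5  4.5]
0.75 False [-167.8   76.   173.3] [-3.4  0.5  8. ]
0.9 False [-162.8   76.   148.2] [-5.6  0.5  8.3]
1.05 False [-153.9   76.   124.3] [-5.5  0.9  6.8]
1.2 False [-141.7   76.   102.2] [-7.4  0.7  9.5]
True 19.6667 [-141.8   76.   101.7] [-5.1  0.1 14.6] [1.13594564e-01 3.73443823e-01 2.08643229e+00 2.69189752e-04
 6.87799303e-01 6.24678802e-02]
[-4.10171878 -0.22506392 13.55349072]
```

View pics/sc5.png

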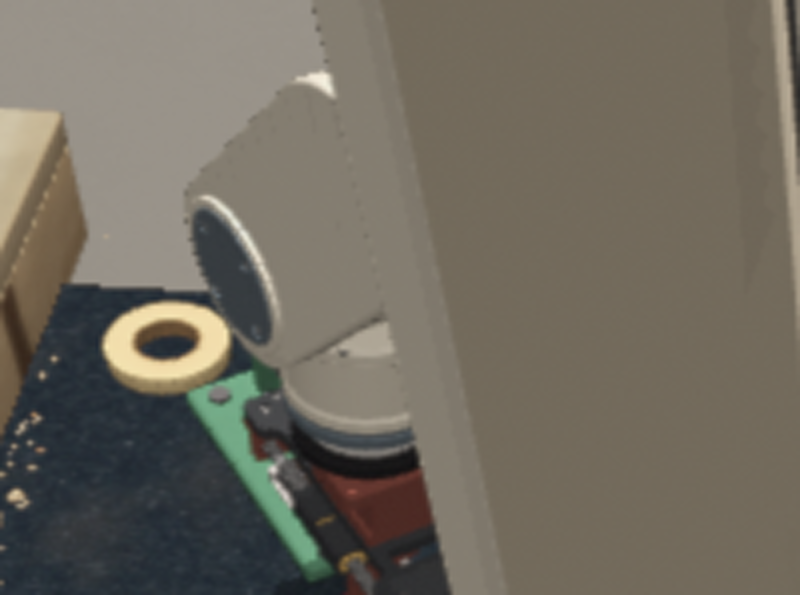

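The arm hides the handle in this picture, so I'll confirm the hard stop by force with a slightly firmer press.

Run:
```python
from h import *
for dz in(-3,-5,-7):
    r=env.move_l(arc(1.2,dz),rate=10,f_stop=20);s=env.read_state()
    print(dz,r,(press(s["tool_pos"])-[0,0,80]).round(2),s["force"].round(1))
    env.hold(.2);s=env.read_state();print((press(s["tool_pos"])-[0,0,80]).round(2),s["force"].round(1))
    if s["force"][2]>32: break
```

```text
-3 False [-141.28   76.01  101.06] [-10.5   0.5  22.7]
[-141.32   76.01  101.08] [-10.3   0.7  22.8]
-5 True [-141.27   76.04  100.75] [-7.5 -1.3 26.3]
[-141.4    76.05  100.95] [-7.1 -0.4 24.1]
-7 True [-141.08   76.05  100.61] [-8.3 -0.5 28.3]
[-141.19   76.05  100.88] [-7.2 -1.2 25.5]
```

The tip stays at 100.9 mm under rising command, so the lever is on its hard stop. Now I'll ease it back up slowly.

Run:
```python
from h import *
import cv2
env.move_l(arc(1.2),rate=10)
for a in np.linspace(1.05,0,8):
    env.move_l(arc(a),rate=45);s=env.read_state();print(round(a,2),(press(s["tool_pos"])-[0,0,80]).round(1),s["force"].round(1))
env.move_l(arc(0,8),rate=12);s=env.read_state();print(s["force"].round(1))
env.move_l(arc(0,60),rate=80)
env.move_l(tcp((-170,-150,350),0),rate=200)
env.move_l(tcp((-170,-300,350),0),rate=200);env.hold(.5)
print(env.read_state()["time_s"])
cv2.imwrite("pics/sc6.png",cv2.resize(viewer.camera("scene")[115:245,185:335],None,fx=5,fy=4.5,interpolation=cv2.INTER_CUBIC))
```

```text
1.05 [-153.2   76.   125.2] [-3.7 -0.3  4.7]
0.9 [-161.6   76.   149.4] [-1.2  0.7  5.9]
0.75 [-166.2   76.   174.7] [2.7 0.4 6.2]
0.6 [-169.2   76.   199.3] [4.6 0.4 4.7]
0.45 [-168.3   76.   223.6] [3.2 0.3 4.4]
0.3 [-162.6   76.   248.5] [ 3.2 -0.8  1.8]
0.15 [-153.2   76.   272.1] [ 2.2 -0.3  1.5]
0.0 [-140.4   76.   294.2] [ 1.8 -0.9  2.9]
[ 0.5 -0.6 -0.3]
32.1667
```

View pics/sc6.png

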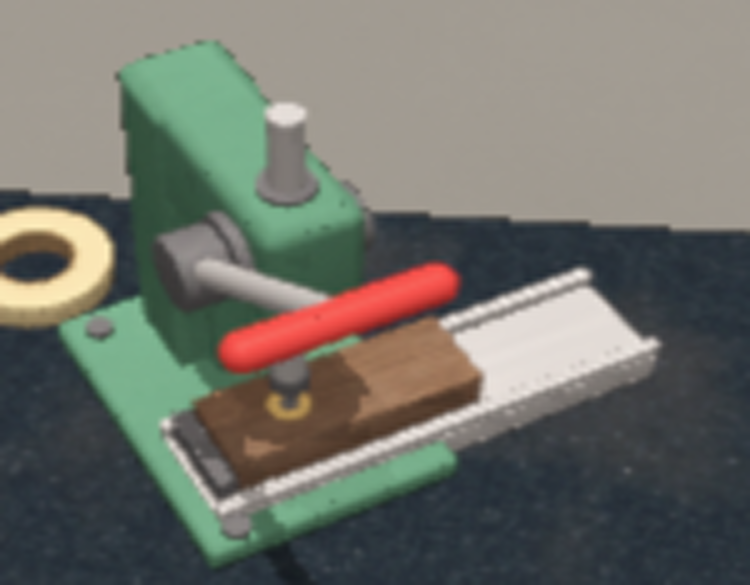

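The insert (290,404) is now flush in the wood, the block is still against the stop, and the handle is back where it started. The arm is clear, so I'll hand the job in.

```bash
python3 -c "
from station import workorder
print(workorder.sign_off())"
```

```text
the job is handed in; nothing more can be done
None
```

I handed the job in: the block is against the stop, the insert looks flush in the last picture, the lever was eased back up to rest, and the robot is clear of everything (sign-off gave no verdict).

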